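# Lift the hot kiln lid off with the lid lifter

## Task

Take the lid lifter by its wooden handle from its rack, hook it under the hot kiln lid's loop handle, find the point along the loop where the lid balances, and lift the lid clear so that it hangs level, without letting it tip on the way. Set it down gently on the three posts of the lid rest, flat and centred, then unhook and hang the lifter back in its rack. The lid and kiln are hot and the fibre is soft: touch them with nothing but the hook, and neither yank nor press with it; leave the pots and the glaze bottle alone.

Things in the scene. Friction and masses are not known exactly. Their poses are not given: they have to be found in the camera images.
- lifter: lid lifter, 0.16 kg: wooden T handle (flat-sided bar 140 long, 18 wide, 20 high) with an 8 mm round steel rod hanging from its middle that ends in an open hook. Origin: centre of the bar. x: along the bar, the way the hook's open side points; y: across; z: up. The rod bends back at 50 to 66 below the origin, so the hook's back stands at x = -14. Starts hanging in the rack
- hook_seat (a point): on the lifter, 100 mm straight below the bar's centre: where the axis of the loop's bar lies when seated in the hook. The hook, of 8 mm round rod in the x-z plane, has a flat bottom (14 long, its underside 12 below this), a back at x = -14 and a steep toe that reaches 17 to +x and 6 above this. It meets the loop's bar at one place along it, so it does not steady the lid sideways
- rack: fixed lifter rack: base 150 x 85 x 12, two upright forks at x = -50 and +50 (12 thick in x). Origin: underside centre; x along the lying handle. The handle lies in the forks with its centre 145 above the table, hook hanging between them, either way round; the forks are 27 wide at the floor (135 above the table), flare outwards and reach 157
- kiln: fixed round test kiln, 230 mm jacket on a 240 x 240 x 10 board, control box on its -x side. Origin: underside centre. Flat white rim 125 above the table; round mouth 122 across
- lid: hot kiln lid: white fibre disc 196 across, 26 thick, a plug 110 across and 12 deep below it in the kiln's mouth (6 mm play). Origin: centre of the disc's underside, which lies on the rim. z up; y along the loop handle's bar. Weighs 0.4 to 0.8 kg in all; the two fittings differ from lid to lid, so its balance point may lie up to 31 mm from the loop's middle, along y, and cannot be seen
- loop_mid (a point): on the lid, middle of the loop's straight top bar, on the bar's axis, 76 above the lid's origin, 50 above the lid's top. Bar 8 mm round along the lid's y, straight from -44 to +44, legs at -52 and +52. The hook passes under with its seat 11 to 36 below this. The mass centre is about 50 lower: hung d mm off balance the lid leans d/50 rad; on the kiln it pivots on the disc's edge, 98 from its centre
- probe_head: metal probe head fixed on the lid's top at y = +77, 37 across, 39 high; origin underside centre; its weight (25 to 260 g) is not known
- vent_bung: clay vent bung fixed on the lid's top at y = -77, 36 across, 36 high; origin underside centre; its weight (25 to 260 g) is not known
- lid_rest: fixed lid rest: round kiln shelf 220 across, 14 thick, with three square posts (24 x 24) standing 78 mm from its centre. Origin: underside centre, on the table
- rest_top (a point): centre of the lid rest at the height of the post tops, 62 above the table: where the lid's origin belongs, in any turn about the vertical. The plug then hangs between the posts with 11 mm play
- pot_a: loose small bisque pot, 60 across, 52 high, origin underside centre: leave alone
- pot_b: a second such pot: leave alone
- glaze: loose bottle of glaze, 62 across, 165 high, origin underside centre: leave alone
There are look-alikes about, which are no part of the job. What is shaped like the lid_rest but yellow is not meant.

How it is judged:
By the outcome, as a careful person would: the job done as asked, in the order asked, and still so for the second after the job is handed in, with the robot touching nothing.
It also fails if it takes over 72 s, if anything falls off the work surface, if the arm or the gripper's body presses on something with over 40 N, if the wrist force passes 120 N, or if a joint passes its speed limit or range.

## Robot

A 7-joint arm with a two-finger parallel gripper is mounted at the origin on the work surface. World frame = base frame: x ahead of the robot, y to its left, z up, the work surface at z = 0. Lengths are in m, angles in rad, forces in N, time in s.
With the tool pointing down it reaches from about 0.425 to 0.875 m from the base axis. Payload 8.4 kg.
Tool frame: the origin (TCP) lies between the finger pads; the fingertips stand 17 mm ahead of it and the grasp point (between the pads) lies 2 mm behind it (manip.tips_ahead is the distance from the TCP to the fingertips, in m); z points along the fingers, y is the line along which they close (so a half turn about z gives the same grasp; the last joint's range is limited). The gripper opens to 87 mm and grips with 3 to 60 N. Pads are 19 mm wide; open, the fingers measure 117 mm over their backs; the gripper's body (75 mm by 190 mm) begins 51 mm behind the grasp point.
Start: joints at [-0.099, 0.333, 0.04, 1.465, -0.013, 1.343, -0.059], TCP at [0.65, -0, 0.216] pointing down, gripper open.
Joint ranges: [-2.58, 2.58], [-0.38, 2.09], [-1.3, 1.39], [0.25, 2.4], [-1.5, 4.64], [0.08, 2.09], [-2.65, 2.65]. Speed limits (rad/s): [2.22, 2.22, 2.79, 2.79, 3.14, 3.14, 3.14].

## Interface

Orientations are given as a unit quaternion [w, x, y, z].
In Python, from cell import telemetry, cams, manip gives the robot as it stands.
- The arm moves only by the tool move_arm, never from a script. Its argument "moves" is a list of rows, each a list of 7 numbers: the shift along the tool's x, y, z in mm, then the turn, a rotation vector about the tool's x, y, z in degrees, then the opening, from 0 (shut) to 1 (fully open). In form: [[x, y, z, rx, ry, rz, jaw], ...]. A call has 1 to 20 rows; each row is the pose to reach, as a shift and turn from the pose commanded when the call began, along the tool's axes at that moment; what a row does not reach only later rows make up. A row lasts 1/10 s, in which the tool goes at most 50 mm and 8.59 degrees, less where a joint would pass 70% of its speed; a pose out of reach is approached as far as the arm can. A call with a gripper value outside its range is refused whole. The fingers move at their own pace and stop on an object; "grip_force" is the grip in N (left out, the last holds). Time passes only in rows, so rows that repeat a pose let the fingers close. It gives the time, the measured TCP pose, the force, the opening and the grip force at its end, in the units of the state.
- telemetry.read_state(): the state, without advancing time (a new reading comes with each control period).
- cams.get_image(name): name is "scene" or "side" or "wrist"; returns the picture (400x640x3 uint8, red, green, blue); there is no depth.
- cams.camera_model(name): a dict with "fx", "fy", "cx", "cy" (pixels), "D" ([k1, k2, p1, p2, k3] as OpenCV has them; the pictures are not rectified), "pose" (4x4, takes a point from camera to world coordinates). Camera axes: x right, y down, z forward; pixel columns grow to the right and rows downward; lengths in m; the calibration is good to about 2 mm. A picture is of the moment at which its call begins: read the wrist's pose just before it. camera_model takes no time and is no camera call; for the wrist camera it gives the pose at the moment of the call.
- manip.sign_off(): hands the job in; it is judged then, once.
The state is a dict: "t": time; "qpos": joint angles; "joint_velocities": joint speeds; "joint_efforts": joint torques, N m; "tool_pos": TCP position; "tool_rot": TCP orientation; "force": force on the tool from outside, world axes, zero at the start; "moment": the same for the moment, N m; "grip_width": finger opening in m; "finger_force": force on a finger pad.
Only numpy, scipy, OpenCV 4.12 (cv2) and the standard library are available. Lean on these libraries where they do the work, as an engineer would, in place of code of your own. Each camera call takes 0.05 s, during which the arm holds its last target. There are 200 camera calls.

## Working session

There is one attempt and no reset: what is moved stays moved. The work goes in short steps, Python scripts to look and compute and a tool call to move; the robot and the scene stay as the last step left them, time stands still between calls to the robot, and variables do not carry over. Pictures are saved under pics/ and viewed, at most 12 in all, crops included, and the job is handed in when it is done.

Besides the shell and the picture viewer there is one more tool, called after ">>>" as name(argument=value, ...) on one line, values as JSON. move_arm: Moves the arm, as the interface text tells. Its arguments: {"type":"object","properties":{"moves":{"type":"array","items":{"type":"array","items":{"type":"number"}}},"grip_force":{"type":"number"}},"required":["moves"]}

```bash
mkdir -p pics; ls; python3 - <<'E'
from cell import telemetry, cams, manip
import cv2,numpy as np
s=telemetry.read_state();print(s)
for n in ["scene","side"]:
    cv2.imwrite(f"pics/{n}0.png",cams.get_image(n)[:,:,::-1])
    print(n,cams.camera_model(n))
E
```

```text
pics
{'t': 0.0, 'qpos': array([-0.09918362,  0.33392668,  0.0398618 ,  1.4662766 , -0.01340141,
        1.34329701, -0.05850524]), 'joint_velocities': array([-0.00079476, -0.0005661 , -0.00075341,  0.00034971, -0.0003961 ,
        0.00091271, -0.00084422]), 'joint_efforts': array([ 1.06989024e-03, -6.56351209e+01,  1.33598529e+00, -4.03798449e+01,
       -5.97442500e-02,  4.47441044e-02,  1.62792835e-04]), 'tool_pos': array([ 6.49516316e-01, -3.32751187e-05,  2.15046316e-01]), 'tool_rot': array([-5.41506717e-04,  7.07116402e-01,  7.07096683e-01, -6.16944382e-04]), 'force': array([-0.96907479,  0.20060815,  0.33706769]), 'moment': array([0.0054883 , 0.02229896, 0.03411646]), 'finger_force': 0.0, 'grip_width': 0.08702216203414787}
scene {'fx': 375.2045005741805, 'fy': 375.2045005741805, 'cx': 316.9731294128663, 'cy': 196.44288697947508, 'D': array([-0.08516743,  0.        ,  0.        ,  0.        ,  0.        ]), 'pose': array([[-0.58848131,  0.65501443, -0.47396819,  1.04625313],
       [ 0.80850307,  0.47931932, -0.34143193,  0.33772858],
       [ 0.00353927, -0.58413105, -0.81165164,  0.99663001],
       [ 0.        ,  0.        ,  0.        ,  1.        ]])}
side {'fx': 476.1172828733316, 'fy': 476.1172828733316, 'cx': 318.7268172740572, 'cy': 207.39375011623181, 'D': array([-0.06195293,  0.        ,  0.        ,  0.        ,  0.        ]), 'pose': array([[ 0.95809987, -0.22073156,  0.18254377,  0.28634966],
       [-0.28589882, -0.69799556,  0.6565547 , -0.90960262],
       [-0.0175076 , -0.68123401, -0.73185634,  1.10026347],
       [ 0.        ,  0.        ,  0.        ,  1.        ]])}
```

View pics/scene0.png

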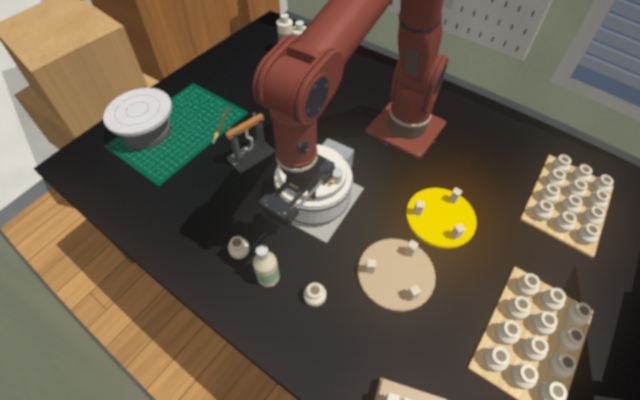

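View pics/side0.png

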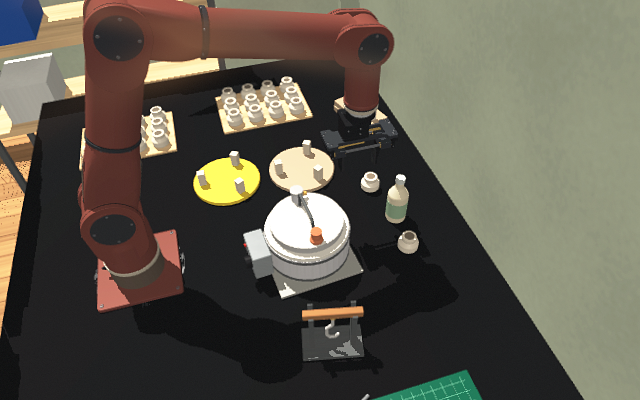

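```bash
cat > h.py <<'E'
from cell import telemetry, cams, manip
import cv2,numpy as np
from scipy.spatial.transform import Rotation as R
def K(m): return np.array([[m['fx'],0,m['cx']],[0,m['fy'],m['cy']],[0,0,1]])
def ray(m,uv):
    p=cv2.undistortPoints(np.array([[uv]],float),K(m),m['D'])[0,0]
    d=m['pose'][:3,:3]@np.array([p[0],p[1],1]);return m['pose'][:3,3],d
def at(m,uv,z):
    o,d=ray(m,uv);return (o+d*(z-o[2])/d[2]).round(4)
def proj(m,P):
    T=np.linalg.inv(m['pose']);r,_=cv2.Rodrigues(T[:3,:3])
    return cv2.projectPoints(np.atleast_2d(np.array(P,float)),r,T[:3,3],K(m),m['D'])[0][:,0]
def tri(obs):
    A=np.zeros((3,3));b=np.zeros(3)
    for m,uv in obs:
        o,d=ray(m,uv);d=d/np.linalg.norm(d);M=np.eye(3)-np.outer(d,d);A+=M;b+=M@o
    return np.linalg.solve(A,b)
def crop(im,x0,y0,w,h,s):
    return cv2.resize(im[y0:y0+h,x0:x0+w],None,fx=s,fy=s,interpolation=cv2.INTER_CUBIC)
E
python3 - <<'E'
from h import *
m=cams.camera_model("side")
im=cv2.imread("pics/side0.png")
C=np.zeros((500,780,3),np.uint8)
C[:400,:480]=crop(im,236,180,120,100,4);C[:260,480:]=crop(im,295,298,75,65,4);C[260:,480:]=crop(im,265,137,75,60,4)
cv2.imwrite("pics/c1.png",C)
print("handle ends",at(m,(303,313),.155),at(m,(363,312),.155))
print("rest posts",[at(m,p,.062) for p in((307,143),(279,163),(318,167))])
print("lid",at(m,(307,228),.151), "bung",at(m,(316,231),.187),"probe",at(m,(296,190),.19))
print("pots",at(m,(370,176),.05),at(m,(408,236),.05),"glaze",at(m,(401,180),.165))
E
```

```text
handle ends [ 0.3952 -0.3628  0.155 ] [ 0.5252 -0.4005  0.155 ]
rest posts [array([0.593 , 0.3219, 0.062 ]), array([0.4781, 0.2513, 0.062 ]), array([0.5942, 0.1937, 0.062 ])]
lid [ 0.4727 -0.1194  0.151 ] bung [ 0.4845 -0.1657  0.187 ] probe [ 0.4731 -0.0128  0.19  ]
pots [0.7444 0.1148 0.05  ] [ 0.759  -0.1508  0.05  ] glaze [ 0.772  -0.0393  0.165 ]
```

View pics/c1.png

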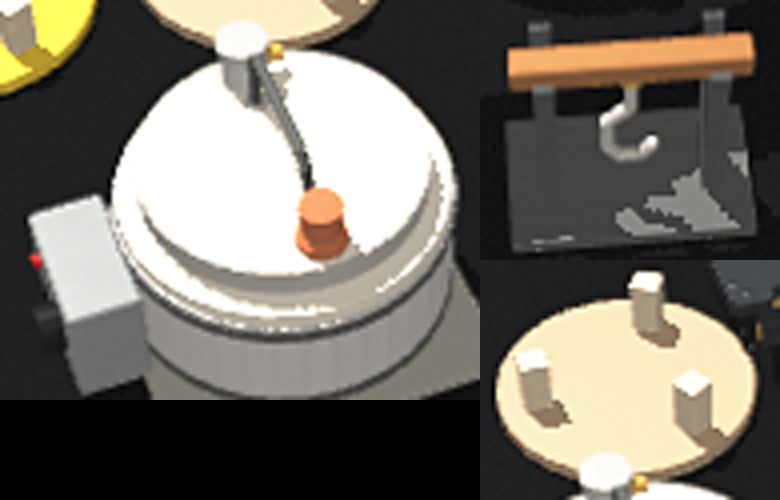

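```bash
python3 - <<'E'
from h import *
s=telemetry.read_state();m=cams.camera_model("wrist");q=s['tool_rot']
T=np.eye(4);T[:3,:3]=R.from_quat([q[1],q[2],q[3],q[0]]).as_matrix();T[:3,3]=s['tool_pos']
print((np.linalg.inv(T)@m['pose']).round(4),m['fx'],m['cx'],m['cy'])
f=[]
for i in range(5): pass
E
```

```text
[[-1.300e-03 -9.638e-01 -2.666e-01  7.390e-02]
 [ 1.000e+00 -1.100e-03 -7.000e-04  3.000e-04]
 [ 4.000e-04 -2.666e-01  9.638e-01 -1.697e-01]
 [ 0.000e+00  0.000e+00  0.000e+00  1.000e+00]] 288.33972045868836 320.67684029359526 202.6232007962379
```

>>> move_arm(moves=[[0,0,-50,0,0,0,1],[0,0,-100,0,0,0,1],[-30,-30,-130,0,0,-8,1],[-60,-60,-150,0,0,-16,1],[-95,-80,-160,0,0,-24,1],[-130,-110,-160,0,0,-32,1],[-170,-140,-160,0,0,-40,1],[-210,-150,-160,0,0,-48,1],[-240,-160,-160,0,0,-56,1],[-260,-170,-160,0,0,-64,1],[-260,-170,-160,0,0,-72,1],[-260,-170,-160,0,0,-74,1],[-260,-170,-160,0,0,-74,1],[-260,-170,-160,0,0,-74,1]])

```text
t: 1.5
tool_pos: [0.4799, -0.2599, 0.3757]
tool_rot: [-0.0, 0.14, 0.99, 0.0]
force: [0.2, -0.8, -0.2]
grip_width: 0.0869
finger_force: 0.0
```

```bash
python3 - <<'E'
from h import *
im=cams.get_image("wrist");m=cams.camera_model("wrist")
np.save("w1.npy",m['pose']);cv2.imwrite("pics/w1.png",im[:,:,::-1])
for n,P in dict(lh=[.46,-.382,.155],rest=[.555,.256,.062],lid=[.479,-.0895,.151],pr=[.473,-.013,.19],bu=[.4845,-.166,.187]).items(): print(n,proj(m,P))
E
```

```text
lh [[231.71422257 188.69213912]]
rest [[617.28743678 129.3754269 ]]
lid [[440.2359078  142.75793193]]
pr [[512.30673339 123.29922023]]
bu [[392.9243244 165.790195 ]]
```

View pics/w1.png

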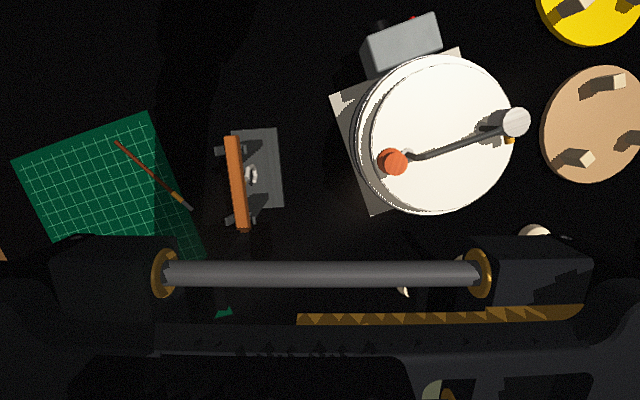

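```bash
python3 - <<'E'
from h import *
im=cv2.imread("pics/w1.png")
C=np.zeros((575,800,3),np.uint8)
C[:575,:425]=crop(im,205,125,85,115,5);C[:250,440:690]=crop(im,375,135,50,50,5);C[275:525,440:690]=crop(im,490,95,50,50,5)
cv2.imwrite("pics/c2.png",C)
E
```

```text
(no output)
```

View pics/c2.png

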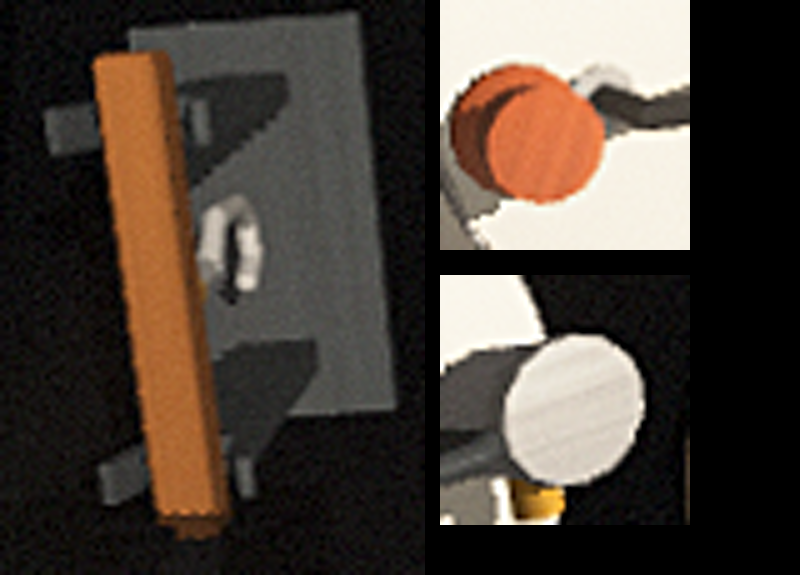

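```bash
python3 - <<'E'
from h import *
m=cams.camera_model("wrist");s=cams.camera_model("side")
a,b=at(m,(229.8,136),.155),at(m,(242.4,227.2),.155)
print("handle",a,b,(a+b)/2,np.linalg.norm(a-b),np.degrees(np.arctan2(*(b-a)[1::-1])))
bu,pr=at(m,(395.7,163),.187),at(m,(516.4,121.6),.190)
print("wrist",bu,pr,(bu+pr)/2,np.linalg.norm(bu-pr))
bs,ps=at(s,(316.0,231.8),.187),at(s,(296.2,190.3),.190)
print("side",bs,ps,(bs+ps)/2)
for b_,p_ in((bu,pr),(bs,ps)): print(np.degrees(np.arctan2(*(p_-b_)[1::-1]))-90)
# rest posts side tops
P=[at(s,(265+(u-480)/4-.4,137+(v-260)/4-.4),.062) for u,v in((647,281),(533,360),(693,385))]
print(P,np.mean(P,0))
print(telemetry.read_state()['tool_pos'])
E
```

```text
handle [ 0.3918 -0.3591  0.155 ] [ 0.5178 -0.3874  0.155 ] [ 0.4548  -0.37325  0.155  ] 0.12913903360332235 -12.658740801284768
wrist [ 0.482  -0.1619  0.187 ] [ 0.4723 -0.0077  0.19  ] [ 0.47715 -0.0848   0.1885 ] 0.15453391213581566
side [ 0.4838 -0.1682  0.187 ] [ 0.4733 -0.014   0.19  ] [ 0.47855 -0.0911   0.1885 ]
3.599466425705913
3.8954503218136978
[array([0.5926, 0.3285, 0.062 ]), array([0.476 , 0.2592, 0.062 ]), array([0.5925, 0.1899, 0.062 ])] [0.5537 0.2592 0.062 ]
[ 0.47996812 -0.25983965  0.37574537]
```

>>> move_arm(moves=[[-5,-40,20,0,0,-2,1],[-10,-80,50,0,0,-2,1],[-10,-120,80,0,0,-2,1],[-10,-120,110,0,0,-2,1],[-10,-120,110,0,0,-2,1],[-10,-120,110,0,0,-2,1]])

```text
t: 2.15
tool_pos: [0.4571, -0.3771, 0.2665]
tool_rot: [-0.0, 0.121, 0.993, 0.0]
force: [-0.1, 1.4, 0.3]
grip_width: 0.0872
finger_force: 0.0
```

```bash
python3 - <<'E'
from h import *
im=cams.get_image("wrist")[:,:,::-1];cv2.imwrite("pics/w2.png",im)
sc=cams.get_image("scene")[:,:,::-1]; cv2.imwrite("pics/scene2.png",sc)
m=cams.camera_model("scene")
C=np.zeros((600,800,3),np.uint8)
C[:400,:640]=im
for n,P in dict(lh1=[.4548,-.373,.155],lh2=[.46,-.382,.155],lid1=[.482,-.1619,.187],lid2=[.4838,-.1682,.187],pr1=[.4723,-.0077,.19],pr2=[.4733,-.014,.19],rest=[.5537,.2592,.062]).items(): print(n,proj(m,P))
C[400:600,:400]=crop(sc,220,120,133,67,3)[:200,:400] if 0 else cv2.resize(sc[110:210,210:370],(400,250))[:200]
C[400:600,410:800]=cv2.resize(sc[230:310,350:450],(390,312))[:200]
cv2.imwrite("pics/c3.png",C); print(telemetry.read_state()['tool_pos'])
E
```

```text
lh1 [[246.01830023 123.35267539]]
lh2 [[242.88309084 123.13137824]]
lid1 [[291.40268204 149.87919618]]
lid2 [[289.33384076 149.31021879]]
pr1 [[336.93901592 171.19538277]]
pr2 [[334.87121211 170.38785915]]
rest [[398.54922179 264.347467  ]]
[ 0.45791419 -0.37747514  0.268061  ]
```

View pics/c3.png

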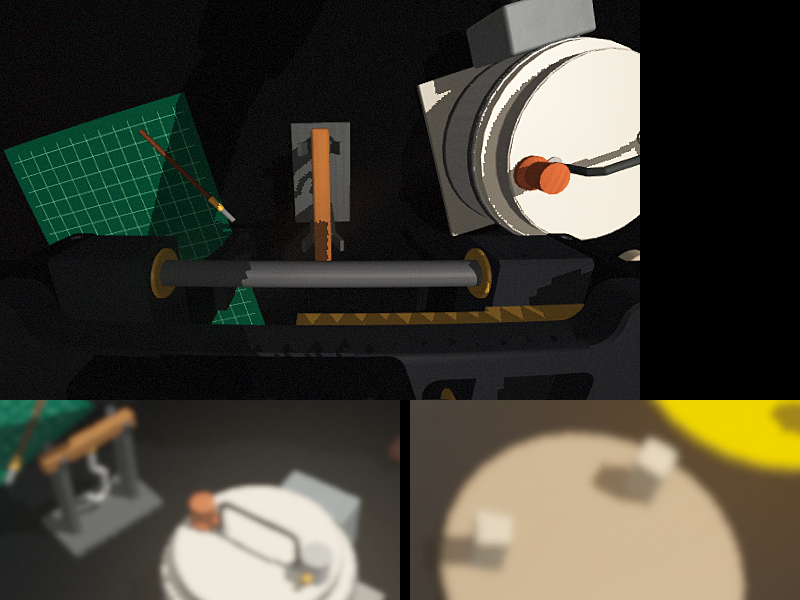

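```bash
python3 - <<'E'
from h import *
m=cams.camera_model("wrist");s=telemetry.read_state()
a,b=at(m,(320,129),.155),at(m,(322.5,259),.155)
print("handle",a,b,(a+b)/2,np.linalg.norm(a-b),np.degrees(np.arctan2(*(b-a)[1::-1])))
print("bung",at(m,(555,178),.187))
c=cams.camera_model("scene");q=s['tool_rot'];print(s['tool_pos'],q)
print([at(c,p,.062) for p in((413.1,244.1),(371.5,262.6))])
print("scene lid",at(c,(291.2,148.8),.187),at(c,(336.8,170.8),.19),"h",at(c,(245.2,124.8),.155))
# edge profile of handle columns
im=cv2.imread("pics/w2.png").astype(int)
for r in (135,150,165,180,195,210):
    o=im[r,:,2]-im[r,:,0]; w=np.where(o[290:350]>40)[0]+290; print(r,w.min(),w.max(),end=';')
for c_ in (316,320,324):
    o=im[:,c_,2]-im[:,c_,0]; w=np.where(o[100:280]>25)[0]+100;print(c_,w.min(),w.max(),end=';')
E
```

```text
handle [ 0.3926 -0.361   0.155 ] [ 0.5252 -0.3913  0.155 ] [ 0.4589  -0.37615  0.155  ] 0.13601782971360776 -12.871481730429466
bung [ 0.4839 -0.162   0.187 ]
[ 0.45791419 -0.37747514  0.268061  ] [ 1.27776970e-03  1.21033278e-01  9.92647547e-01 -4.00215122e-04]
[array([0.4741, 0.2623, 0.062 ]), array([0.5927, 0.1962, 0.062 ])]
scene lid [ 0.479 -0.165  0.187] [ 0.4713 -0.0088  0.19  ] h [ 0.4613 -0.3706  0.155 ]
135 311 329;150 312 329;165 312 329;180 313 329;195 313 330;210 314 330;316 128 260;320 128 260;324 128 260;
```

>>> move_arm(moves=[[-2,1.5,30,0,0,-1,1],[-2,1.5,60,0,0,-1,1],[-2,1.5,85,0,0,-1,1],[-2,1.5,105,0,0,-1,1],[-2,1.5,117,0,0,-1,1],[-2,1.5,123,0,0,-1,1],[-2,1.5,124,0,0,-1,1],[-2,1.5,124,0,0,-1,0.3],[-2,1.5,124,0,0,-1,0.1],[-2,1.5,124,0,0,-1,0],[-2,1.5,124,0,0,-1,0],[-2,1.5,124,0,0,-1,0],[-2,1.5,124,0,0,-1,0]], grip_force=45)

```text
t: 3.55
tool_pos: [0.4588, -0.3771, 0.142]
tool_rot: [0.0, 0.113, 0.994, 0.0]
force: [-0.9, -0.6, 0.5]
grip_width: 0.0469
finger_force: 0.0
```

>>> move_arm(moves=[[0,0,0,0,0,0,0],[0,0,0,0,0,0,0],[0,0,0,0,0,0,0],[0,0,0,0,0,0,0],[0,0,0,0,0,0,0],[0,0,0,0,0,0,0]], grip_force=45)

```text
t: 4.15
tool_pos: [0.4588, -0.3771, 0.1419]
tool_rot: [-0.0, 0.113, 0.994, 0.0]
force: [0.3, -0.0, 0.5]
grip_width: 0.0173
finger_force: 45.0
```

>>> move_arm(moves=[[0,0,-4,0,0,0,0],[0,0,-12,0,0,0,0],[0,0,-26,0,0,0,0],[0,0,-50,0,0,0,0],[0,0,-80,0,0,0,0],[0,0,-115,0,0,0,0],[0,0,-150,0,0,0,0],[0,0,-180,0,0,0,0],[8,25,-195,0,0,-2,0],[18,60,-195,0,0,-5,0],[30,95,-195,0,0,-8,0],[41,130,-195,0,0,-11,0],[52,165,-195,0,0,-14,0],[62,200,-195,0,0,-16,0],[70,230,-195,0,0,-16.7,0],[76,246,-195,0,0,-16.7,0],[76,246,-195,0,0,-16.7,0],[76,246,-195,0,0,-16.7,0],[76,246,-195,0,0,-16.7,0]])

```text
t: 6.05
tool_pos: [0.44, -0.1215, 0.3375]
tool_rot: [0.0, -0.031, 1.0, -0.0]
force: [-0.2, -0.2, -1.8]
grip_width: 0.0173
finger_force: 45.0
```

```bash
python3 - <<'E'
from h import *
a=cams.get_image("side")[:,:,::-1];w=cams.get_image("wrist")[:,:,::-1]
cv2.imwrite("pics/side3.png",a);cv2.imwrite("pics/w3.png",w)
C=np.zeros((600,800,3),np.uint8)
C[:600,:500]=crop(a,230,130,125,150,4)
C[:300,500:]=cv2.resize(w[0:300,:],(640,300))[:,200:500]
C[300:,500:]=cv2.resize(w[0:300,:],(640,300))[:,340:640]
cv2.imwrite("pics/c4.png",C)
s=telemetry.read_state();print(s['tool_pos'],s['tool_rot'],s['force'])
E
```

```text
[ 0.44001663 -0.12137458  0.33710049] [-2.26468343e-05 -3.14012293e-02  9.99506859e-01 -3.99468238e-05] [ 0.06229377 -0.15742863 -1.50436213]
```

View pics/c4.png

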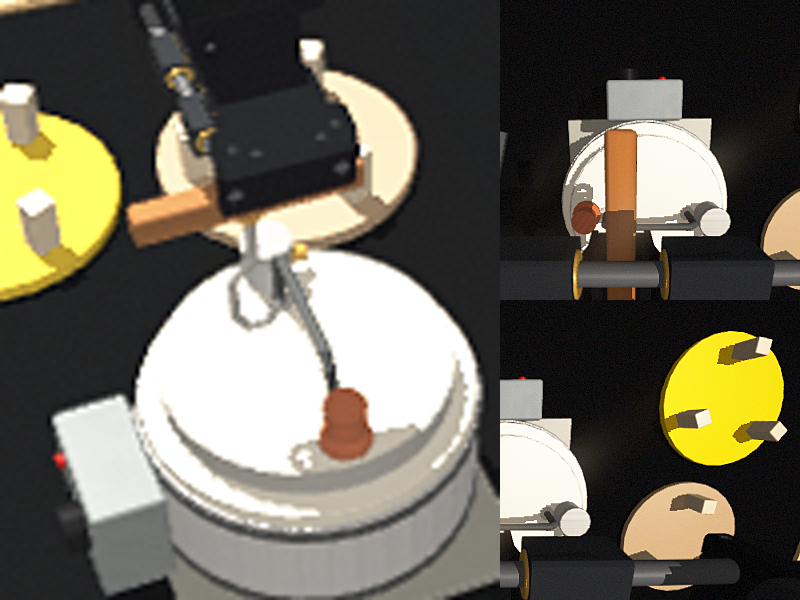

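```bash
python3 - <<'E'
from h import *
m=cams.camera_model("wrist")
bu,pr=at(m,(286,218),.187),at(m,(414,220),.190)
print(bu,pr,(bu+pr)/2,np.degrees(np.arctan2(*(pr-bu)[1::-1]))-90,np.linalg.norm(pr-bu))
sd=cams.camera_model("side")
for o in((.44,-.1214),(.4415,-.1214)):
  for z in(.325-.097,): print(proj(sd,[[o[0],o[1],.34-.1],[o[0]+.017,o[1],.34-.094]])*4-np.array([920,520]))
print("rest post",at(m,(548,207),.062))
E
```

```text
[ 0.4769 -0.1588  0.187 ] [ 0.4692 -0.0095  0.19  ] [ 0.47305 -0.08415  0.1885 ] 2.9523574399155024 0.14952852570663563
[[252.70753947 312.75628167]
 [278.83976594 300.04181365]]
[[255.05867226 312.21919405]
 [281.18795303 299.50697966]]
rest post [0.4747 0.2617 0.062 ]
```

>>> move_arm(moves=[[0,0,15,0,0,0,0],[0,0,35,0,0,0,0],[0,0,50,0,0,0,0],[0,0,57,0,0,0,0],[0,0,59,0,0,0,0],[0,0,59,0,0,0,0],[-8,0,59,0,0,0,0],[-18,0,59,0,0,0,0],[-28,0,59,0,0,0,0],[-34,0,59,0,0,0,0],[-36,0,59,0,0,0,0],[-36,0,59,0,0,0,0],[-36,0,52,0,0,0,0],[-36,0,46,0,0,0,0],[-36,0,44,0,0,0,0],[-36,0,43,0,0,0,0],[-36,0,43,0,0,0,0],[-36,0,43,0,0,0,0]])

```text
t: 7.95
tool_pos: [0.4759, -0.118, 0.2938]
tool_rot: [-0.0, -0.032, 0.999, 0.0]
force: [0.9, 0.1, -1.6]
grip_width: 0.0171
finger_force: 45.0
```

```bash
python3 - <<'E'
from h import *
w=cams.get_image("side")[:,:,::-1];w2=cams.get_image("wrist")
F=[]
for i in range(4): F.append(telemetry.read_state()['force'].copy());cams.get_image("scene")
s=telemetry.read_state();print(np.array(F).round(2),s['moment'],s['tool_pos'])
C=np.zeros((600,800,3),np.uint8)
C[:600,:500]=crop(w,230,130,125,150,4)
cv2.imwrite("pics/c5.png",C)
E
```

```text
[[-0.38 -0.06 -1.2 ]
 [-0.87  0.85 -1.5 ]
 [-0.09 -0.89 -1.17]
 [-0.25 -0.38 -1.08]] [ 0.10534327 -0.05498353  0.00500407] [ 0.47596916 -0.11801614  0.29383849]
```

View pics/c5.png

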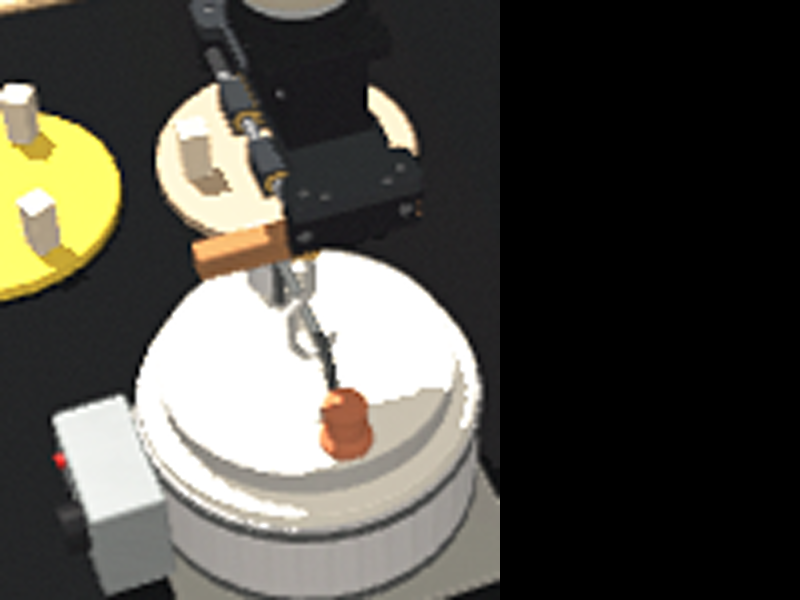

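```bash
cat > f.py <<'E'
from h import *
import sys
n=int(sys.argv[1]) if len(sys.argv)>1 else 10
F=[];E=[];M=[];I={}
for i in range(n):
    s=telemetry.read_state();F.append(s['force'].copy());E.append(s['joint_efforts'].copy());M.append(s['moment'].copy())
    c=("side","wrist")[i%2];I[c]=I.get(c,0)+cams.get_image(c).astype(float)
for c in I: cv2.imwrite(f"pics/f_{c}.png",(I[c]/((n+(c=="side"))//2))[:,:,::-1])
F=np.array(F)
print("F",F.mean(0).round(2),"sd",F.std(0).round(2),"M",np.mean(M,0).round(3),"eff",np.mean(E,0).round(3),np.std(E,0).round(3)[[1,3]],"pos",s['tool_pos'].round(4),s['t'])
E
python3 f.py 4
```

```text
F [-0.03 -0.05 -1.29] sd [0.55 0.37 0.52] M [ 0.129 -0.046 -0.017] eff [  0.    -40.192  -0.056 -41.899   0.07    0.074   0.   ] [0.006 0.002] pos [ 0.476  -0.118   0.2939] 8.4[ WARN:0@2.712] global loadsave.cpp:1063 imwrite_ Unsupported depth image for selected encoder is fallbacked to CV_8U.
```

>>> move_arm(moves=[[0,0,-1,0,0,0,0],[0,0,-2,0,0,0,0],[0,0,-3,0,0,0,0],[0,0,-3.5,0,0,0,0],[0,0,-4,0,0,0,0],[0,0,-4.5,0,0,0,0],[0,0,-5,0,0,0,0],[0,0,-5,0,0,0,0]])

```text
t: 9.25
tool_pos: [0.4757, -0.118, 0.2986]
tool_rot: [-0.0, -0.032, 0.999, 0.0]
force: [0.1, -1.2, -5.2]
grip_width: 0.017
finger_force: 45.0
```

```bash
python3 f.py 6
```

```text
F [-0.25  0.06 -5.48] sd [0.35 0.67 0.63] M [ 0.152 -0.027  0.005] eff [ 6.9000e-02 -4.1969e+01  1.0000e-02 -4.3860e+01  1.3800e-01  2.8000e-02
  0.0000e+00] [0.009 0.011] pos [ 0.4759 -0.118   0.2988] 9.5[ WARN:0@2.826] global loadsave.cpp:1063 imwrite_ Unsupported depth image for selected encoder is fallbacked to CV_8U.
```

>>> move_arm(moves=[[0,0,-0.5,0,0,0,0],[0,0,-1,0,0,0,0],[0,0,-1,0,0,0,0],[0,0,-1,0,0,0,0]])

```text
t: 9.95
tool_pos: [0.476, -0.1179, 0.2999]
tool_rot: [-0.0, -0.032, 0.999, 0.0]
force: [-0.8, 1.1, -6.3]
grip_width: 0.0175
finger_force: 45.0
```

```bash
sed -i 's/(I\[c\]\(.*\))\[:,:,::-1\])/(I[c]\1).astype(np.uint8)[:,:,::-1])/' f.py; python3 f.py 6
```

```text
F [-0.37  0.89 -5.81] sd [0.37 0.36 0.23] M [0.424 0.033 0.002] eff [ 4.3200e-01 -4.2197e+01  3.7400e-01 -4.4187e+01  4.9200e-01 -4.7000e-02
 -3.0000e-03] [0.011 0.013] pos [ 0.476  -0.118   0.2999] 10.2
```

>>> move_arm(moves=[[0,0,1,0,0,0,0],[0,0,2,0,0,0,0],[0,0,4,0,0,0,0],[0,0,6,0,0,0,0],[0,10,7,0,0,0,0],[0,25,7,0,0,0,0],[0,42,7,0,0,0,0],[0,57,7,0,0,0,0],[0,65,6,0,0,0,0],[0,66.5,6,0,0,0,0],[0,66.5,6,0,0,0,0],[0,66.5,6,0,0,0,0]])

```text
t: 11.45
tool_pos: [0.4717, -0.0523, 0.294]
tool_rot: [-0.0, -0.032, 0.999, -0.0]
force: [0.1, -0.7, -1.3]
grip_width: 0.0173
finger_force: 45.0
```

```bash
python3 f.py 4
```

```text
F [-0.18 -0.13 -1.33] sd [0.47 0.41 0.68] M [ 0.12  -0.027  0.008] eff [-2.3600e-01 -3.8050e+01 -1.6600e-01 -4.1932e+01  3.9000e-02  8.1000e-02
 -2.0000e-03] [0.035 0.007] pos [ 0.4717 -0.0522  0.2939] 11.6
```

>>> move_arm(moves=[[0,0,-1,0,0,0,0],[0,0,-2,0,0,0,0],[0,0,-3,0,0,0,0],[0,0,-3.5,0,0,0,0],[0,0,-4,0,0,0,0],[0,0,-4.5,0,0,0,0],[0,0,-5,0,0,0,0],[0,0,-5,0,0,0,0]])

```text
t: 12.45
tool_pos: [0.4713, -0.0517, 0.2984]
tool_rot: [-0.001, -0.032, 0.999, 0.0]
force: [-0.6, -0.4, -6.7]
grip_width: 0.0173
finger_force: 45.0
```

```bash
python3 f.py 6
```

```text
F [-0.12  0.16 -6.89] sd [0.28 0.35 0.3 ] M [ 0.12  -0.017  0.003] eff [-2.8000e-02 -4.0422e+01  3.0000e-03 -4.4625e+01  3.5000e-02  4.6000e-02
 -0.0000e+00] [0.042 0.047] pos [ 0.4716 -0.0517  0.2987] 12.7
```

>>> move_arm(moves=[[0,0,-0.5,0,0,0,0],[0,0,-1,0,0,0,0],[0,0,-1,0,0,0,0],[0,0,-1,0,0,0,0]])

```text
t: 13.15
tool_pos: [0.4718, -0.0517, 0.3]
tool_rot: [0.0, -0.032, 0.999, 0.0]
force: [0.2, -0.0, -7.3]
grip_width: 0.0172
finger_force: 45.0
```

```bash
python3 f.py 6
```

```text
F [ 0.17  0.03 -7.19] sd [0.33 0.48 0.49] M [ 0.055 -0.027  0.009] eff [-7.4000e-02 -4.0439e+01 -4.4000e-02 -4.4664e+01 -1.6000e-02  6.4000e-02
  1.0000e-03] [0.008 0.014] pos [ 0.4717 -0.0517  0.2999] 13.4
```

>>> move_arm(moves=[[0,0,1,0,0,0,0],[0,0,2,0,0,0,0],[0,0,4,0,0,0,0],[0,0,6,0,0,0,0],[0,-5,6,0,0,0,0],[0,-12,6,0,0,0,0],[0,-16,6,0,0,0,0],[0,-17,5,0,0,0,0],[0,-17,5,0,0,0,0],[0,-17,5,0,0,0,0]])

```text
t: 14.45
tool_pos: [0.4729, -0.0685, 0.295]
tool_rot: [0.0, -0.032, 0.999, 0.0]
force: [-0.4, -0.0, -1.5]
grip_width: 0.0171
finger_force: 45.0
```

```bash
cat > g.py <<'E'
from h import *
import sys
tag=sys.argv[1];n=4
for c in("side","scene","wrist"):
    I=sum(cams.get_image(c).astype(float) for i in range(n))/n
    np.save(f"{tag}_{c}.npy",I[:,:,::-1].astype(np.float32));cv2.imwrite(f"pics/{tag}_{c}.png",I[:,:,::-1].astype(np.uint8))
s=telemetry.read_state();print(s['tool_pos'].round(4),s['force'].round(2),s['joint_efforts'].round(3),s['t'])
E
python3 g.py b0; python3 - <<'E'
import cv2,numpy as np
C=np.zeros((600,800,3),np.uint8)
a=cv2.imread("pics/b0_side.png");b=cv2.imread("pics/b0_scene.png");w=cv2.imread("pics/b0_wrist.png")
C[:320,:400]=cv2.resize(a[170:290,230:380],(400,320));C[:320,400:]=cv2.resize(b[110:230,230:380],(400,320))
C[320:,:640]=w[20:300]
cv2.imwrite("pics/c6.png",C)
E
```

```text
[ 0.4728 -0.0686  0.295 ] [-0.5   0.26 -1.96] [-1.0000e-02 -3.8391e+01 -2.1000e-02 -4.1922e+01  6.2000e-02  7.9000e-02
 -0.0000e+00] 15.05
```

View pics/c6.png

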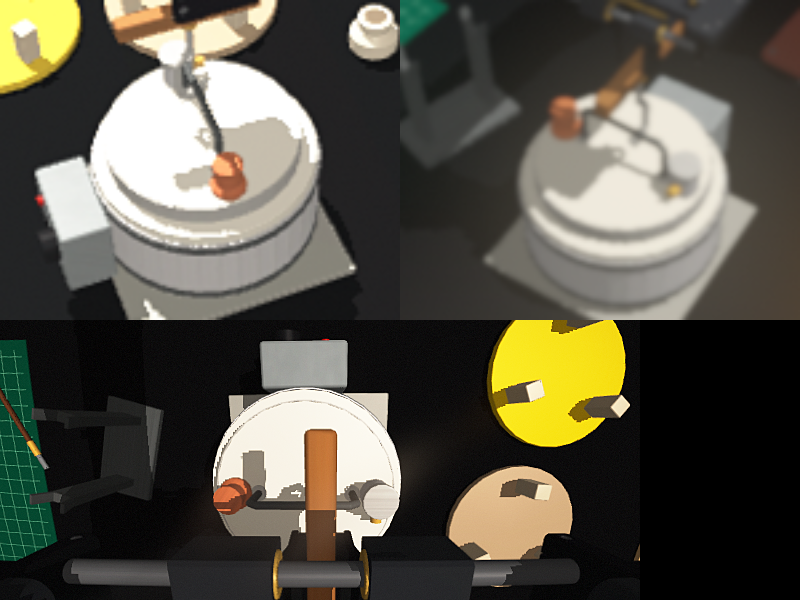

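>>> move_arm(moves=[[0,0,-1,0,0,0,0],[0,0,-2,0,0,0,0],[0,0,-2.5,0,0,0,0],[0,0,-3,0,0,0,0],[0,0,-3.5,0,0,0,0],[0,0,-4,0,0,0,0],[0,0,-5,0,0,0,0],[0,0,-6,0,0,0,0],[0,0,-7,0,0,0,0],[0,0,-7,0,0,0,0],[0,0,-7,0,0,0,0]])

```text
t: 16.15
tool_pos: [0.4728, -0.0686, 0.3019]
tool_rot: [-0.0, -0.032, 0.999, 0.0]
force: [0.0, -0.2, -7.3]
grip_width: 0.0173
finger_force: 45.0
```

```bash
python3 g.py b1; cat > t.py <<'E'
from h import *
import sys
a,b=sys.argv[1:3]
C={c:cams.camera_model(c) for c in("side","scene")}
def ora(I,uv,r=14):
    x,y=map(int,uv);p=I[y-r:y+r,x-r:x+r];w=np.clip(p[...,2]-p[...,0]*1.0-35,0,80)
    Y,X=np.mgrid[y-r:y+r,x-r:x+r];return np.array([(X*w).sum(),(Y*w).sum()])/w.sum()
def ecc(I,J,uv,r,d0):
    x,y=map(int,uv);W=np.array([[1,0,d0[0]],[0,1,d0[1]]],np.float32)
    t=I[y-r:y+r,x-r:x+r].mean(2)
    # input image J with offset
    W[:,2]+=[x-r,y-r]
    cc,W=cv2.findTransformECC(t,J.mean(2),W,cv2.MOTION_TRANSLATION,(3,200,1e-5),None,3)
    return W[:,2]-[x-r,y-r],cc
P0={'bung':np.array([.4825,-.1625,.18]),'probe':np.array([.4725,-.0085,.18])}
px={'side':{'bung':(315.5,232),'probe':(296.7,191.5)},'scene':{'bung':(292,151),'probe':(337,172)}}
for f in('bung','probe'):
    A=[];B=[]
    for c in C:
        I,J=np.load(f"{a}_{c}.npy"),np.load(f"{b}_{c}.npy")
        m=C[c];g=np.array([0,0,float(sys.argv[3])/1000]);d0=(proj(m,P0[f]+g)-proj(m,P0[f]))[0]
        if f=='bung': d=ora(J,np.array(px[c][f])+d0)-ora(I,px[c][f]);cc=0
        else: d,cc=ecc(I,J,px[c][f],7,d0)
        e=.001;Jm=np.array([(proj(m,P0[f]+e*v)-proj(m,P0[f]))[0]/e for v in np.eye(3)]).T
        A.append(Jm);B.append(d);print(f,c,d.round(2),np.round(cc,3),"expected pure lift",d0.round(2))
    S=np.linalg.lstsq(np.vstack(A),np.hstack(B),rcond=None);print(f,"shift mm",(S[0]*1000).round(2),"res",S[1])
E
python3 t.py b0 b1 4
```

```text
[ 0.4728 -0.0686  0.302 ] [-0.97 -0.87 -7.3 ] [-0.0000e+00 -4.1169e+01 -1.3000e-02 -4.4966e+01  6.3000e-02  6.5000e-02
  0.0000e+00] 16.75
bung side [-0.35 -1.37] 0 expected pure lift [-0.04 -1.02]
bung scene [-0.94 -1.82] 0 expected pure lift [-0.07 -0.93]
bung shift mm [-0.37 -1.89  7.11] res [0.32741932]
probe side [-0.19 -0.32] 0.899 expected pure lift [-0.08 -1.04]
probe scene [ 0.06 -0.32] 0.991 expected pure lift [ 0.06 -0.91]
probe shift mm [-0.34  0.05  1.22] res [0.00360764]
```

>>> move_arm(moves=[[0,0,1,0,0,0,0],[0,0,2,0,0,0,0],[0,0,3,0,0,0,0],[0,0,4,0,0,0,0],[0,0,6,0,0,0,0],[0,0,7,0,0,0,0],[0,2,7,0,0,0,0],[0,4,7,0,0,0,0],[0,4,7,0,0,0,0],[0,4,5,0,0,0,0],[0,4,4,0,0,0,0],[0,4,3.5,0,0,0,0],[0,4,3,0,0,0,0],[0,4,2,0,0,0,0],[0,4,1,0,0,0,0],[0,4,0,0,0,0,0],[0,4,0,0,0,0,0],[0,4,0,0,0,0,0]])

```text
t: 18.55
tool_pos: [0.4726, -0.0646, 0.3019]
tool_rot: [-0.0, -0.032, 0.999, -0.0]
force: [0.7, -0.4, -7.3]
grip_width: 0.0171
finger_force: 45.0
```

```bash
python3 g.py b2;python3 t.py b0 b2 4
```

```text
[ 0.4726 -0.0646  0.302 ] [-0.67 -0.47 -7.07] [-1.0000e-03 -4.1042e+01 -5.0000e-03 -4.4949e+01  6.4000e-02  7.6000e-02
  0.0000e+00] 19.15
bung side [-0.48 -0.62] 0 expected pure lift [-0.04 -1.02]
bung scene [-0.78  0.15] 0 expected pure lift [-0.07 -0.93]
bung shift mm [0.43 0.11 1.23] res [1.03766428]
probe side [-0.82 -1.69] 0.921 expected pure lift [-0.08 -1.04]
probe scene [ 0.43 -1.24] 0.995 expected pure lift [ 0.06 -0.91]
probe shift mm [-1.17  1.04  5.54] res [0.09622749]
```

>>> move_arm(moves=[[0,0,1,0,0,0,0],[0,0,2,0,0,0,0],[0,0,3,0,0,0,0],[0,0,4,0,0,0,0],[0,0,6,0,0,0,0],[0,0,7,0,0,0,0],[0,-1,7,0,0,0,0],[0,-1.7,7,0,0,0,0],[0,-1.7,7,0,0,0,0],[0,-1.7,5,0,0,0,0],[0,-1.7,4,0,0,0,0],[0,-1.7,3.5,0,0,0,0],[0,-1.7,3,0,0,0,0],[0,-1.7,2,0,0,0,0],[0,-1.7,1,0,0,0,0],[0,-1.7,0,0,0,0,0],[0,-1.7,-1,0,0,0,0],[0,-1.7,-2,0,0,0,0],[0,-1.7,-2,0,0,0,0],[0,-1.7,-2,0,0,0,0]])

```text
t: 21.15
tool_pos: [0.4727, -0.0663, 0.3039]
tool_rot: [-0.0, -0.032, 0.999, 0.0]
force: [0.2, 0.2, -7.2]
grip_width: 0.0175
finger_force: 45.0
```

```bash
python3 g.py b3;python3 t.py b0 b3 6
```

```text
[ 0.4727 -0.0664  0.304 ] [-0.44 -0.23 -6.96] [ 0.0000e+00 -4.1077e+01 -8.0000e-03 -4.4975e+01  6.3000e-02  7.4000e-02
  0.0000e+00] 21.75
bung side [-0.47 -1.24] 0 expected pure lift [-0.06 -1.54]
bung scene [-0.75 -0.95] 0 expected pure lift [-0.1  -1.39]
bung shift mm [-0.05 -0.55  4.82] res [0.59365028]
probe side [-0.8  -1.71] 0.939 expected pure lift [-0.12 -1.56]
probe scene [ 0.42 -1.51] 0.994 expected pure lift [ 0.1  -1.36]
probe shift mm [-1.35  0.63  6.16] res [0.04979232]
```

```bash
cat > r.py <<'E'
from h import *
from scipy.optimize import least_squares
th=np.linspace(0,2*np.pi,180)
for c,fn,box in(("side","pics/side0.png",(262,140,345,196)),("scene","pics/scene2.png",(348,228,446,318))):
    m=cams.camera_model(c);I=cv2.imread(fn).astype(int);x0,y0,x1,y1=box
    p=I[y0:y1,x0:x1];tan=((p[...,2]>110)&(p[...,1]>70)&~((p[...,0]<60)&(p[...,1]>140))).astype(np.uint8)
    if c=="scene": tan=((p[...,2]>95)&(p[...,0]>60)).astype(np.uint8)
    k,l,st,_=cv2.connectedComponentsWithStats(tan);j=1+np.argmax(st[1:,4]);mk=(l==j).astype(np.uint8)
    ct=max(cv2.findContours(mk,cv2.RETR_EXTERNAL,cv2.CHAIN_APPROX_NONE)[0],key=len)
    ct=cv2.convexHull(ct)[:,0]+[x0,y0]
    # dense
    d=np.vstack([np.linspace(ct[i-1],ct[i],5) for i in range(len(ct))])
    def f(q):
        P=np.vstack([np.c_[q[0]+.11*np.cos(th),q[1]+.11*np.sin(th),0*th+z] for z in(0,.014)])
        h=cv2.convexHull(proj(m,P).astype(np.float32))
        return [cv2.pointPolygonTest(h,(float(a),float(b)),True)-q[2] for a,b in d]
    s=least_squares(f,[.5537,.262,0],loss='soft_l1',f_scale=.5,diff_step=1e-3);print(c,s.x.round(4),s.cost.round(2),len(d),np.abs(s.fun).mean().round(2))
E
python3 r.py
```

```text
side [0.5542 0.2631 0.0829] 44.73 100 1.1
scene [ 0.5497  0.2621 -0.9142] 22.68 200 0.41
```

>>> move_arm(moves=[[0,0,-1,0,0,0,0],[0,0,-3,0,0,0,0],[0,0,-5,0,0,0,0],[0,0,-8,0,0,0,0],[0,0,-11,0,0,0,0],[0,0,-14,0,0,0,0],[0,0,-17,0,0,0,0],[0,0,-20,0,0,0,0],[0,0,-23,0,0,0,0],[0,0,-26,0,0,0,0],[0,0,-29,0,0,0,0],[0,0,-32,0,0,0,0],[0,0,-35,0,0,0,0],[0,0,-37,0,0,0,0],[0,0,-39,0,0,0,0],[0,0,-40,0,0,0,0],[0,0,-40,0,0,0,0]])

```text
t: 23.45
tool_pos: [0.4727, -0.0663, 0.344]
tool_rot: [0.0, -0.032, 0.999, 0.0]
force: [0.7, 0.2, -8.1]
grip_width: 0.0171
finger_force: 45.0
```

```bash
python3 g.py b4;python3 t.py b0 b4 46
```

```text
[ 0.4727 -0.0663  0.344 ] [ 0.75  0.27 -7.36] [ 2.0000e-03 -4.0877e+01 -1.0000e-02 -4.5195e+01  6.4000e-02  7.7000e-02
  0.0000e+00] 24.05
bung side [ -0.85 -11.75] 0 expected pure lift [ -0.44 -12.08]
bung scene [ -1.29 -10.85] 0 expected pure lift [ -0.83 -11.  ]
bung shift mm [-0.49 -0.81 46.66] res [0.27847388]
probe side [ -1.7  -12.87] 0.833 expected pure lift [ -0.91 -12.2 ]
probe scene [  1.04 -10.89] 0.995 expected pure lift [  0.77 -10.76]
probe shift mm [-1.08  1.06 48.59] res [0.19406892]
```

>>> move_arm(moves=[[-0.2,0.6,0,0,0,0,0],[-0.7,2.6,0,0,0,0,0],[-1.7,5.8,0,0,0,0,0],[-3,10.3,0,0,0,0,0],[-4.6,16,0,0,0,0,0],[-6.6,22.9,0,0,0,0,0],[-8.9,30.9,0,0,0,0,0],[-11.5,40,0,0,0,0,0],[-14.4,50,0,0,0,0,0],[-17.6,61,0,0,0,0,0],[-21,72.8,0,0,0,0,0],[-24.6,85.4,0,0,0,0,0],[-28.4,98.6,0,0,0,0,0],[-32.4,112.4,0,0,0,0,0],[-36.5,126.6,0,0,0,0,0],[-40.7,141.1,0,0,0,0,0],[-44.9,155.9,0,0,0,0,0],[-49.2,170.8,0,0,0,0,0]])

```text
t: 25.85
tool_pos: [0.511, 0.1086, 0.3439]
tool_rot: [-0.0, -0.032, 0.999, 0.0]
force: [-0.6, -0.3, -8.4]
grip_width: 0.0168
finger_force: 45.0
```

>>> move_arm(moves=[[-4.3,14.9,0,0,0,0,0],[-8.5,29.7,0,0,0,0,0],[-12.7,44.2,0,0,0,0,0],[-16.8,58.4,0,0,0,0,0],[-20.8,72.2,0,0,0,0,0],[-24.6,85.4,0,0,0,0,0],[-28.2,98,0,0,0,0,0],[-31.6,109.8,0,0,0,0,0],[-34.8,120.8,0,0,0,0,0],[-37.7,130.8,0,0,0,0,0],[-40.3,139.9,0,0,0,0,0],[-42.6,147.9,0,0,0,0,0],[-44.6,154.8,0,0,0,0,0],[-46.2,160.5,0,0,0,0,0],[-47.5,165,0,0,0,0,0],[-48.5,168.2,0,0,0,0,0],[-49,170.2,0,0,0,0,0],[-49.2,170.8,0,0,0,0,0],[-49.2,170.8,0,0,0,0,0],[-49.2,170.8,0,0,0,0,0]])

```text
t: 27.85
tool_pos: [0.5489, 0.2806, 0.344]
tool_rot: [0.0, -0.032, 0.999, -0.0]
force: [-0.6, -0.8, -6.6]
grip_width: 0.0174
finger_force: 45.0
```

>>> move_arm(moves=[[0,0,2,0,0,0,0],[0,0,5,0,0,0,0],[0,0,9,0,0,0,0],[0,0,14,0,0,0,0],[0,0,19,0,0,0,0],[0,0,24,0,0,0,0],[0,0,29,0,0,0,0],[0,0,34,0,0,0,0],[0,0,39,0,0,0,0],[0,0,44,0,0,0,0],[0,0,49,0,0,0,0],[0,0,54,0,0,0,0],[0,0,59,0,0,0,0],[0,0,64,0,0,0,0],[0,0,68,0,0,0,0],[0,0,72,0,0,0,0],[0,0,75,0,0,0,0],[0,0,77,0,0,0,0],[0,0,78,0,0,0,0],[0,0,78,0,0,0,0]])

```text
t: 29.85
tool_pos: [0.5489, 0.2809, 0.2659]
tool_rot: [-0.0, -0.032, 0.999, -0.0]
force: [-0.9, -0.3, -7.4]
grip_width: 0.0174
finger_force: 45.0
```

```bash
python3 g.py b5; python3 - <<'E'
import cv2,numpy as np
from h import *
C=np.zeros((600,800,3),np.uint8)
a=cv2.imread("pics/b5_side.png");b=cv2.imread("pics/b5_scene.png");w=cv2.imread("pics/b5_wrist.png")
C[:300,:400]=cv2.resize(a[90:210,230:390],(400,300));C[:300,400:]=cv2.resize(b[190:310,320:480],(400,300))
C[300:,:640]=w[0:300]
cv2.imwrite("pics/c7.png",C)
E
```

```text
[0.5488 0.2809 0.266 ] [ 0.42 -0.75 -7.19] [ 0.0000e+00 -6.4439e+01 -3.3150e+00 -4.4585e+01  1.4000e-02  8.1000e-02
  0.0000e+00] 30.45
```

View pics/c7.png

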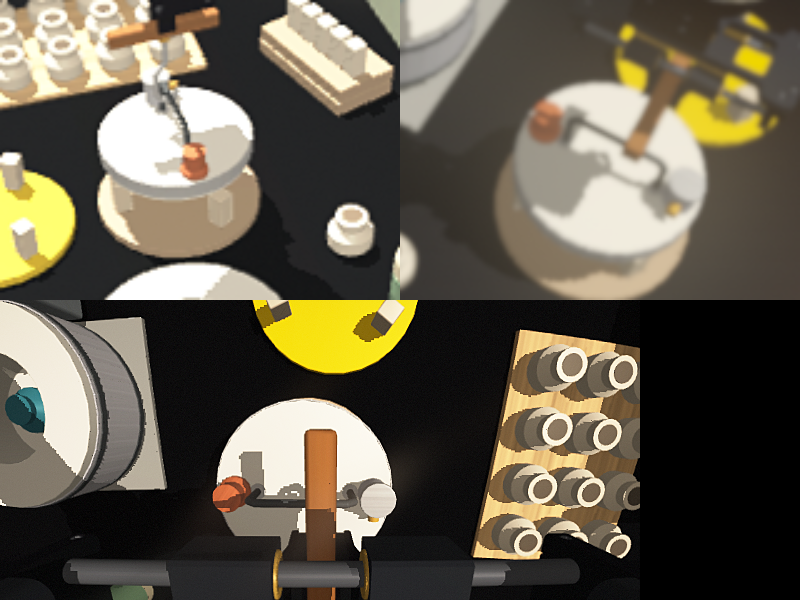

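```bash
python3 - <<'E'
from h import *
for c,b,p in(("side",(307.2,149.8),(291.4,119)),("scene",(377.8,232.6),(434.6,261.8))):
    m=cams.camera_model(c);B,P=at(m,b,.155),at(m,p,.158);print(c,B,P,(B+P)/2,np.linalg.norm(B-P))
m=cams.camera_model("side")
# disc outline fit on side & scene
from scipy.optimize import least_squares
th=np.linspace(0,2*np.pi,180)
for c,box,thr in(("side",(262,118,338,172),150),("scene",(360,218,446,296),125)):
    m=cams.camera_model(c);I=np.load(f"b5_{c}.npy");x0,y0,x1,y1=box;p=I[y0:y1,x0:x1]
    mk=((p.min(2)>(75 if c=="side" else 88))&(p[...,2]-p[...,0]<45)).astype(np.uint8)
    k,l,st,_=cv2.connectedComponentsWithStats(mk);mk=(l==1+np.argmax(st[1:,4])).astype(np.uint8)
    ct=cv2.convexHull(max(cv2.findContours(mk,0,cv2.CHAIN_APPROX_NONE)[0],key=len))[:,0]+[x0,y0]
    d=np.vstack([np.linspace(ct[i-1],ct[i],5) for i in range(len(ct))])
    def f(q):
        P=np.vstack([np.c_[q[0]+.098*np.cos(th),q[1]+.098*np.sin(th),0*th+z] for z in(.093,.119)])
        h=cv2.convexHull(proj(m,P).astype(np.float32));return [cv2.pointPolygonTest(h,(float(a),float(b)),True)-q[2] for a,b in d]
    s=least_squares(f,[.552,.262,0],loss='soft_l1',f_scale=.5,diff_step=1e-3);print(c,s.x.round(4),np.abs(s.fun).mean().round(2),len(d))
E
```

```text
side [0.5574 0.1799 0.155 ] [0.5492 0.3428 0.158 ] [0.5533  0.26135 0.1565 ] 0.1631338407566008
scene [0.555 0.179 0.155] [0.5457 0.3371 0.158 ] [0.55035 0.25805 0.1565 ] 0.15840170453628333
side [ 0.548   0.2621 -2.3743] 2.21 85
scene [ 0.5689  0.2633 -4.692 ] 1.79 125
```

>>> move_arm(moves=[[0,0.3,1,0,0,0,0],[0,0.8,3,0,0,0,0],[0,1.4,6,0,0,0,0],[0,2,9,0,0,0,0],[0,2,12,0,0,0,0],[0,2,15,0,0,0,0],[0,2,18,0,0,0,0],[0,2,20,0,0,0,0],[0,2,22,0,0,0,0],[0,2,24,0,0,0,0],[0,2,25.5,0,0,0,0],[0,2,27,0,0,0,0],[0,2,28,0,0,0,0],[0,2,29,0,0,0,0],[0,2,29.5,0,0,0,0],[0,2,30,0,0,0,0],[0,2,30.5,0,0,0,0],[0,2,31,0,0,0,0],[0,2,31.5,0,0,0,0],[0,2,32,0,0,0,0]])

```text
t: 32.45
tool_pos: [0.5491, 0.2831, 0.2347]
tool_rot: [0.001, -0.032, 0.999, 0.0]
force: [-0.6, -0.3, -2.3]
grip_width: 0.0174
finger_force: 45.0
```

>>> move_arm(moves=[[0,0,0.5,0,0,0,0],[0,0,1,0,0,0,0],[0,0,1.5,0,0,0,0],[0,0,2,0,0,0,0],[0,0,2,0,0,0,0]])

```text
t: 32.95
tool_pos: [0.5487, 0.2829, 0.2319]
tool_rot: [-0.0, -0.032, 0.999, -0.0]
force: [0.5, 0.4, -0.1]
grip_width: 0.0175
finger_force: 45.0
```

```bash
python3 f.py 4; python3 - <<'E'
import cv2,numpy as np
C=np.zeros((300,800,3),np.uint8)
import sys
from h import *
b=cams.get_image("scene")[:,:,::-1];a=cams.get_image("side")[:,:,::-1]
C[:,:400]=cv2.resize(a[110:200,240:360],(400,300));C[:,400:]=cv2.resize(b[200:320,340:500],(400,300))
cv2.imwrite("pics/c8.png",C)
E
```

```text
F [ 0.03  0.17 -0.97] sd [0.52 0.45 0.66] M [ 0.131 -0.027 -0.005] eff [-2.0000e-03 -6.1422e+01 -3.2820e+00 -4.1123e+01  6.0000e-03  8.3000e-02
 -0.0000e+00] [0.039 0.026] pos [0.5487 0.2829 0.2319] 33.1
```

View pics/c8.png

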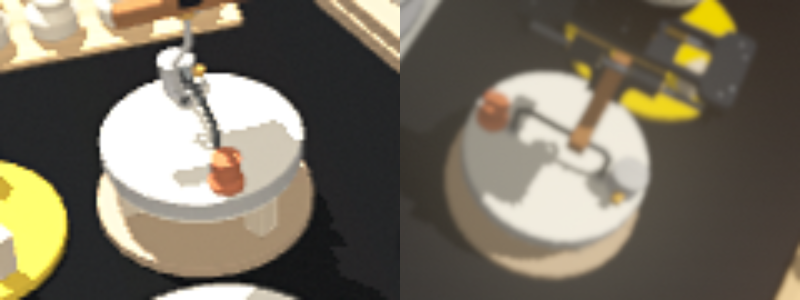

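```bash
python3 - <<'E'
from h import *
for c,b,p in(("side",(307.4,156),(291.8,125.6)),("scene",(376.9,240.5),(430.9,267.7))):
    m=cams.camera_model(c);B,P=at(m,b,.124),at(m,p,.127);print(c,B,P,(B+P)/2,np.linalg.norm(B-P))
E
```

```text
side [0.5588 0.1867 0.124 ] [0.55   0.3481 0.127 ] [0.5544 0.2674 0.1255] 0.16166756013498812
scene [0.5592 0.1836 0.124 ] [0.5478 0.3367 0.127 ] [0.5535  0.26015 0.1255 ] 0.15355315040727754
```

>>> move_arm(moves=[[0,0,3,0,0,0,0],[0,0,8,0,0,0,0],[0,0,13,0,0,0,0],[0,0,15,0,0,0,0],[0,0,15,0,0,0,0],[5,0,15,0,0,0,0],[14,0,15,0,0,0,0],[25,0,15,0,0,0,0],[34,0,15,0,0,0,0],[39,0,15,0,0,0,0],[40,0,15,0,0,0,0],[40,0,10,0,0,0,0],[40,0,-5,0,0,0,0],[40,0,-30,0,0,0,0],[40,0,-60,0,0,0,0],[40,0,-90,0,0,0,0],[40,0,-110,0,0,0,0],[40,0,-115,0,0,0,0],[40,0,-115,0,0,0,0]])

```text
t: 35.15
tool_pos: [0.5092, 0.2805, 0.3479]
tool_rot: [0.001, -0.032, 0.999, 0.0]
force: [0.9, 0.1, -1.7]
grip_width: 0.0174
finger_force: 45.0
```

```bash
python3 - <<'E'
from h import *
s=telemetry.read_state();q=s['tool_rot'];Rm=R.from_quat([q[1],q[2],q[3],q[0]]).as_matrix()
print(s['tool_pos'],q,"shift to rack mm",(Rm.T@(np.array([.4588,-.3771,.3470])-s['tool_pos'])*1000).round(1),s['t'])
E
```

```text
[0.50923678 0.28049327 0.34787448] [ 6.77272381e-04 -3.21601501e-02  9.99482413e-01  4.14826883e-04] shift to rack mm [ 9.26e+01 -6.53e+02  2.00e-01] 35.15
```

>>> move_arm(moves=[[2,-15,0,0,0,0,0],[7,-50,0,0,0,1,0],[13,-92,0,0,0,2,0],[19,-135,0,0,0,4,0],[25,-178,0,0,0,6,0],[31,-221,0,0,0,7,0],[37,-264,0,0,0,8,0],[44,-307,0,0,0,9,0],[50,-350,0,0,0,10,0],[56,-393,0,0,0,11,0],[62,-436,0,0,0,12,0],[68,-479,0,0,0,13,0],[74,-520,0,0,0,14,0],[79,-560,0,0,0,15,0],[84,-595,0,0,0,16,0],[88,-625,0,0,0,16.7,0],[91,-645,0,0,0,16.7,0],[92.5,-653,0,0,0,16.7,0],[92.5,-653,0,0,0,16.7,0],[92.5,-653,0,0,0,16.7,0]])

```text
t: 37.15
tool_pos: [0.4586, -0.3762, 0.3466]
tool_rot: [-0.0, 0.113, 0.994, 0.001]
force: [0.4, 0.9, -2.1]
grip_width: 0.017
finger_force: 45.0
```

```bash
python3 - <<'E'
from h import *
s=telemetry.read_state();q=s['tool_rot'];Rm=R.from_quat([q[1],q[2],q[3],q[0]]).as_matrix()
print(s['tool_pos'],q,"shift to rack mm",(Rm.T@(np.array([.4588,-.3771,.1425])-s['tool_pos'])*1000).round(1),"yaw",2*np.degrees(np.arctan2(q[2],q[1]))-2*np.degrees(np.arctan2(.994,.113)),s['t'])
E
```

```text
[ 0.4586152  -0.37624636  0.34655802] [-2.47698671e-04  1.12834775e-01  9.93613600e-01  5.16485288e-04] shift to rack mm [ -0.5  -1.  204.1] yaw 0.013810803461467458 37.15
```

>>> move_arm(moves=[[0,0,20,0,0,0,0],[0,-0.5,55,0,0,0,0],[0,-0.5,95,0,0,0,0],[0,-0.5,130,0,0,0,0],[0,-0.5,155,0,0,0,0],[0,-0.5,172,0,0,0,0],[0,-0.5,182,0,0,0,0],[0,-0.5,190,0,0,0,0],[0,-0.5,195,0,0,0,0],[0,-0.5,198,0,0,0,0],[0,-0.5,200,0,0,0,0],[0,-0.5,201,0,0,0,0],[0,-0.5,202,0,0,0,0],[0,-0.5,203,0,0,0,0],[0,-0.5,203,0,0,0,0]])

```text
t: 38.65
tool_pos: [0.4585, -0.3778, 0.144]
tool_rot: [-0.0, 0.113, 0.994, -0.0]
force: [-1.0, -0.7, -1.7]
grip_width: 0.0173
finger_force: 45.0
```

```bash
python3 f.py 4
```

```text
F [-0.61 -0.02 -1.68] sd [0.45 0.44 0.22] M [ 0.096 -0.052  0.009] eff [ 5.0000e-03 -5.7886e+01  3.2530e+00 -3.8802e+01  7.7000e-02  4.4000e-02
  1.0000e-03] [0.046 0.042] pos [ 0.4586 -0.3778  0.1441] 38.8
```

>>> move_arm(moves=[[0,0.5,0.5,0,0,0,0],[0,0.5,1,0,0,0,0],[0,0.5,1.5,0,0,0,0],[0,0.5,2,0,0,0,0],[0,0.5,2,0,0,0,0],[0,0.5,2,0,0,0,0]])

```text
t: 39.45
tool_pos: [0.4586, -0.3773, 0.142]
tool_rot: [-0.0, 0.113, 0.994, 0.0]
force: [-0.5, -0.3, -1.6]
grip_width: 0.0171
finger_force: 45.0
```

```bash
python3 f.py 4
```

```text
F [-0.02 -0.29 -1.4 ] sd [0.48 0.19 0.23] M [ 0.096 -0.051  0.007] eff [ 1.8000e-02 -5.7786e+01  3.2710e+00 -3.8666e+01  8.9000e-02  2.6000e-02
  2.0000e-03] [0.001 0.001] pos [ 0.4586 -0.3773  0.142 ] 39.6
```

>>> move_arm(moves=[[0,0,0.3,0,0,0,0],[0,0,0.6,0,0,0,0],[0,0,0.6,0,0,0,0],[0,0,0.6,0,0,0,0.3],[0,0,0.6,0,0,0,0.5],[0,0,0.6,0,0,0,0.7],[0,0,0.6,0,0,0,1],[0,0,0.6,0,0,0,1],[0,0,0.6,0,0,0,1],[0,0,0.6,0,0,0,1],[0,0,0.6,0,0,0,1],[0,0,0.6,0,0,0,1],[0,0,0.6,0,0,0,1],[0,0,0.6,0,0,0,1],[0,0,0.6,0,0,0,1]])

```text
t: 41.15
tool_pos: [0.4586, -0.3773, 0.1414]
tool_rot: [-0.0, 0.113, 0.994, -0.0]
force: [-0.2, 0.6, -0.1]
grip_width: 0.0867
finger_force: 0.0
```

>>> move_arm(moves=[[0,0,-10,0,0,0,1],[0,0,-30,0,0,0,1],[0,0,-60,0,0,0,1],[0,0,-100,0,0,0,1],[0,0,-140,0,0,0,1],[0,0,-180,0,0,0,1],[0,0,-200,0,0,0,1],[0,0,-200,0,0,0,1],[0,0,-200,0,0,0,1]])

```text
t: 42.05
tool_pos: [0.4586, -0.3773, 0.3417]
tool_rot: [0.0, 0.113, 0.994, -0.0]
force: [-0.2, -0.6, -0.7]
grip_width: 0.087
finger_force: 0.0
```

```bash
python3 - <<'E'
from h import *
a=cams.get_image("side")[:,:,::-1];w=cams.get_image("wrist")[:,:,::-1]
C=np.zeros((600,800,3),np.uint8)
C[:400,:640]=a;C[400:,:320]=cv2.resize(w,(320,200));C[400:,330:650]=cv2.resize(a[290:370,280:408],(320,200))
cv2.imwrite("pics/c9.png",C)
E
```

```text
(no output)
```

View pics/c9.png

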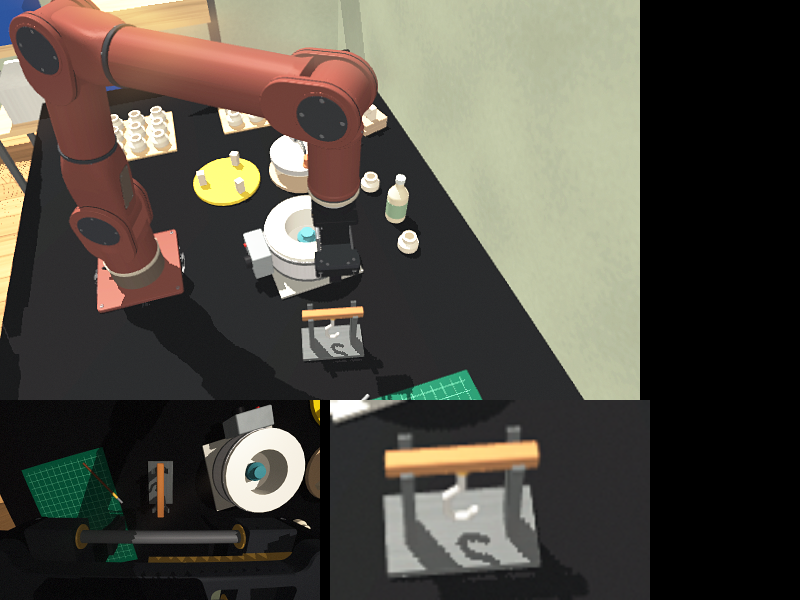

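The lifter hangs in its rack (handle at about (333,313)), the lid is on the tan rest (about (295,160)), and the gripper is clear. I'm handing the job in.

```bash
python3 -c "
from cell import manip;print(manip.sign_off())"
```

```text
the job is handed in; nothing more can be done
None
```

The lid now sits flat on the lid rest, by my camera estimate within about 3 mm of centre, and the lifter hangs back in its rack. The lid hung level to about 0.7° during the lift and tipped at most about 2.6° while I searched for its balance point. I handed the job in at about 42 s; the sign-off returned no verdict.

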